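Stack the red board carrier and index the scan table

TASK

Take the red board carrier out of the rack, lay it face up squarely on top of the pile on the rotary table (without dropping it), and let go. Then turn the table one position anticlockwise as seen from above, until it clicks home with the pile in front of the scanner, the pile still in its place and square. Leave the two blue carriers in the rack and the screwdriver on the bench where they are.

Things in the scene. Friction and masses are not known exactly. Their poses are not given: they have to be found in the camera images.
- red_carrier: Loose red-framed plate 120 (own x) x 60 (y) x 10 mm (z), 0.11 kg. Origin: centre of its underside (plain red side); own z points out of its face (green circuit board). It starts on end in a rack slot: own x up, face towards the robot's side. Which slot varies. Grip it across the thickness at its top end or across the 60 mm width.
- blue_a: Blue-framed carrier of the same size and axes, standing in the rack; leave it there.
- blue_b: Blue-framed carrier of the same size and axes, standing in the rack; leave it there.
- rack: Fixed black rack with red side strips, 200 (own x) x 75 mm; origin at the centre of its underside. Floor 8 mm thick; three slots at own x = -60, 0, 60 mm, each 13 mm wide and 63 mm long (own y), walls up to 38 mm above the bench. The carriers stand on its floor, their tops 128 mm above the bench.
- rest: Fixed rest for putting a carrier down and taking it again, on a grey base 110 x 110 x 10 mm (origin under its centre). A plate 44 mm wide (own y), 80 mm long rises from front (own -x) to back at 45 degrees, with a yellow ledge at its foot standing 14 mm out. A carrier laid on it, end on the ledge, overhangs 40 mm at the top, 8 mm each side.
- rest_corner (a point): Where the plate of the rest meets the ledge, midway across: 35 mm above the bench, 35 mm in front (own -x) of the rest's origin. Axes as the rest's body (not sloped): the plate runs up from here along (1, 0, 1)/sqrt 2.
- indexer: Fixed base of the rotary table (aluminium disc, diameter 340, top 42 mm above the bench; hub diameter 48, 72 mm high), with a barcode scanner on a stand at its own -y side, 270 mm from the axis. Origin on the axis at bench height, z up. Loading position: own -x side; scanning position: own -y side.
- turntable (a joint): Angle of the rotary table, rad: 0 as it starts (clicked in), growing anticlockwise seen from above. It clicks home at every quarter turn (pi/2), where a spring ball resists over about 0.15 rad on either side (some 10 N at the posts); between, it runs freely.
- nest (a point): Centre of the top of the rubber pad (70 radial x 130 x 4 mm, one of four) that carries the pile: 46 mm above the bench, 100 mm from the axis; turns with the table. At joint 0 its axes are the indexer's; the pile's long side lies along its y.
- post (a point): Centre of the top of the yellow post, 132 mm above the bench, 150 mm from the axis; turns with the table. Starts 135 degrees anticlockwise from the indexer's own x (45 from the pile). Four upright round posts, 16 mm thick, 90 mm tall, stand midway between the pads to turn the table by; the others are black.
- pile_low: Lower blue carrier of the pile, same size and axes as the red one, lying face up on the rubber pad.
- pile_top: Upper blue carrier of the pile, lying face up on the lower one; its top face is 66 mm above the bench.
- screwdriver: Loose screwdriver lying on the bench; leave alone.
Not all that is in view belongs to the job. Several things have the shape of the red_carrier; the one meant has the colours described above. Leave any pink look-alike of the pile_top alone.

How it is judged:
On the way, in this order (a step that is already met when the one before it is completed fails the run):
1. the red carrier lies face up, square on the pile and released, with the table still at the loading position (horizontal distance between red_carrier and pile_top below 0.007 m and z of red_carrier in the frame of pile_top between 0.007 and 0.013 m and angle between the x axis of red_carrier and the x axis of pile_top, either way round below 0.09 rad and angle between red_carrier's own z axis and vertical below 0.1 rad and contact force between the fingers and red_carrier below 0.1 N and value of joint turntable between -0.15 and 0.15 rad), for 0.2 s.
2. the table is clicked home one position on, anticlockwise (value of joint turntable between 1.541 and 1.601 rad), for 0.2 s.
At the end, for the whole second after the job is handed in: The table is at rest clicked home a quarter turn anticlockwise from its start (within 0.03 rad); the red carrier lies face up on the top blue carrier, and that on the lower one, each within 7 mm and 0.09 rad of the one below; the lower one lies on its pad within 15 mm and 0.12 rad; all is at rest (all of step 2 and horizontal distance between red_carrier and pile_top below 0.007 m and z of red_carrier in the frame of pile_top between 0.007 and 0.013 m and angle between the x axis of red_carrier and the x axis of pile_top, either way round below 0.09 rad and angle between each of red_carrier, pile_top's own z axis and vertical below 0.1 rad and horizontal distance between pile_top and pile_low below 0.007 m and angle between the x axis of pile_top and the x axis of pile_low, either way round below 0.09 rad and horizontal distance between pile_low and nest below 0.015 m and angle between the x axis of pile_low and the y axis of nest, either way round below 0.12 rad and z of pile_top in the frame of pile_low above 0.007 m and height (world z) of pile_low between 0.04 and 0.052 m and linear speed of red_carrier below 0.02 m/s); the robot touches nothing.
It fails at once if the red carrier is dropped (moves faster than 0.7 m/s out of the fingers) (linear speed of red_carrier above 0.7 m/s and contact force between the fingers and red_carrier below 0.05 N).
It fails at once if a blue carrier in the rack or the screwdriver is moved more than 30 mm (distance of any of blue_a, blue_b, screwdriver from where it was at the start of the episode above 0.03 m).
It also fails if it takes over 72 s, if anything falls off the work surface, if the arm or the gripper's body presses on something with over 40 N, if the wrist force passes 120 N, or if a joint passes its speed limit or range.

ROBOT

A 7-joint arm with a two-finger parallel gripper is mounted at the origin on the work surface. World frame = base frame: x ahead of the robot, y to its left, z up, the work surface at z = 0. Lengths are in m, angles in rad, forces in N, time in s.
With the tool pointing down it reaches from about 0.4 to 0.9 m from the base axis. Payload 5.5 kg.
Tool frame: the origin (TCP) lies on the front face of the gripper's body, between the roots of the fingers; the fingertips stand env.tcp_to_tips ahead of it and the grasp point (between the pads) lies 54 mm ahead of it (env.tcp_to_tips is the distance from the TCP to the fingertips, in m); z points along the fingers, y is the line along which they close (so a half turn about z gives the same grasp; the last joint's range is limited). The gripper opens to 85 mm and grips with 20 to 120 N. Pads are 22 mm wide; open, the fingers measure 114 mm over their backs; the gripper's body (76 mm by 85 mm) begins 54 mm behind the grasp point. The pads swing forward as they close: fully open they stand 13 mm farther back than shut.
Start: joints at [1.486, 0.501, -0.427, 1.55, 0.221, 1.138, -0.21], TCP at [0.222, -0.611, 0.304] pointing down, gripper open.
Joint ranges: [-2.88, 2.88], [-0.31, 2.03], [-1.54, 1.56], [0.2, 2.42], [-1.41, 4.55], [0.19, 2.02], [-2.57, 2.57]. Speed limits (rad/s): [2.57, 2.57, 3.14, 3.14, 3.14, 3.14, 3.14].

INTERFACE

Orientations are given as [roll, pitch, yaw] about the fixed x, y, z axes, in that order (R = Rz(yaw) Ry(pitch) Rx(roll)).
In Python, from workcell import env, effector, vision, workorder gives the robot as it stands. Calls block until the motion is done:
- env.move_ptp(position, orientation): joint-space move of the TCP to a pose.
- env.move_straight(position, feed=0.15, frame=None, threshold=None): straight line of the TCP; frame=None keeps the orientation; feed is the mean speed in m/s. With threshold (N) it stops when the force on the tool has changed by that much, and returns True; else False.
- env.move_joints(angles): joint-space move.
- effector.command_gripper(opening, grasp_force=None): finger opening in m; grasp_force is the grip in N (None keeps the last); returns when the fingers have stopped.
- env.wait(seconds).
- env.inverse_kinematics(position, orientation): joint angles nearest the present ones, or None.
- env.get_state(): the state.
- vision.grab_frame(name): name is "scene" or "top" or "wrist"; returns a dict with "frame" (384x512x3 uint8, red, green, blue), "vfov" (degrees; the focal length in pixels is half the picture's height over the tangent of half this angle, whatever the lens; pixels are square), "cx", "cy" (the principal point, pixels), "extrinsics" (4x4, takes a point from camera to world coordinates); the wrist camera has in their place "T_tool_cam" (4x4, takes a point from camera to tool coordinates, whose origin is the TCP and whose axes are the flange's). Camera axes: x right, y up, looking along -z (the intrinsics and any distortion apply to the point x, -y, -z); pixel columns grow to the right and rows downward; lengths in m; the calibration is good to about 2 mm. The wrist camera is an equidistant fisheye: a pixel r from the principal point sees the ray r / f radians off the axis. A picture is of the moment at which its call begins: read the wrist's pose just before it. There is no depth.
A pose or a line that the arm cannot do raises env.PlanningError and nothing moves.
- workorder.job_done(): hands the job in; it is judged then, once.
The state is a dict: "time": time; "qpos": joint angles; "dq": joint speeds; "joint_torque": joint torques, N m; "tool_pos": TCP position; "orientation": TCP orientation; "contact_force": force on the tool from outside, world axes, zero at the start; "moment": the same for the moment, N m; "grip_width": finger opening in m; "gripper_force": force on a finger pad.
Only numpy, scipy, OpenCV 4.12 (cv2) and the standard library are available. Lean on these libraries where they do the work, as an engineer would, in place of code of your own. Each camera call takes 0.05 s, during which the arm holds its last target. There are 200 camera calls.

## Working session

There is one attempt and no reset: what is moved stays moved. The work goes in short steps, each a Python script; the robot and the scene stay as the last script left them, time stands still between calls to the robot, and variables do not carry over. Pictures are saved under pics/ and viewed, at most 10 in all, crops included, and the job is handed in when it is done.

```bash
mkdir -p pics; ls
python3 - <<'E'
from workcell import env, effector, vision, workorder
import cv2,numpy as np
for n in ("scene","top"):
    f=vision.grab_frame(n); cv2.imwrite(f"pics/{n}0.png",cv2.resize(f["frame"][:,:,::-1],(800,600),interpolation=cv2.INTER_CUBIC))
    print(n,f["vfov"],f["cx"],f["cy"],np.round(f["extrinsics"],4).tolist(),[k for k in f])
    np.save(f"pics/{n}0.npy",f["frame"])
print(env.get_state(),env.tcp_to_tips)
E
```

```text
pics
scene 55.74441126032416 255.87776194760244 189.59366423082926 [[-0.3895, -0.6194, 0.6816, 1.1247], [0.9209, -0.2737, 0.2776, 0.4194], [0.0147, 0.7358, 0.677, 0.7444], [0.0, 0.0, 0.0, 1.0]] ['frame', 'vfov', 'cx', 'cy', 'extrinsics']
top 47.216007852811956 254.90745061254276 195.57233981224698 [[0.0037, 0.9942, -0.1073, 0.3423], [-0.9999, 0.0019, -0.0164, 0.1595], [-0.0161, 0.1073, 0.9941, 1.5301], [0.0, 0.0, 0.0, 1.0]] ['frame', 'vfov', 'cx', 'cy', 'extrinsics']
{'time': 0.1, 'qpos': array([ 1.48624272,  0.50177951, -0.42680734,  1.55138214,  0.22083474,
        1.13828161, -0.21030816]), 'dq': array([-2.19892345e-05, -3.46604275e-03, -9.37945741e-04, -1.34820422e-03,
       -1.23435410e-03, -7.93713278e-04,  5.51976703e-04]), 'joint_torque': array([-1.07714091e-02, -5.70817280e+01, -5.83858296e+00, -2.81747031e+01,
        1.05800189e-02,  5.65340029e-03,  1.11855033e-05]), 'tool_pos': array([ 0.22129073, -0.61062925,  0.30293173]), 'orientation': array([-3.13980412e+00, -3.65412933e-05,  3.47815491e-01]), 'contact_force': array([-0.38710715, -0.32541849,  0.23910842]), 'moment': array([-0.05506916,  0.0815142 , -0.01193965]), 'gripper_force': 0.0, 'grip_width': 0.08553127370883852} 0.0726
```

View pics/scene0.png

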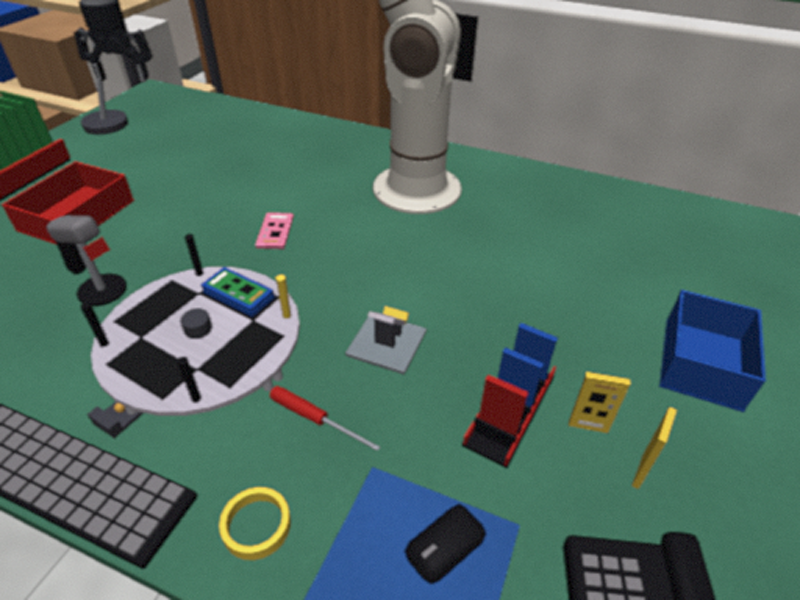

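View pics/top0.png

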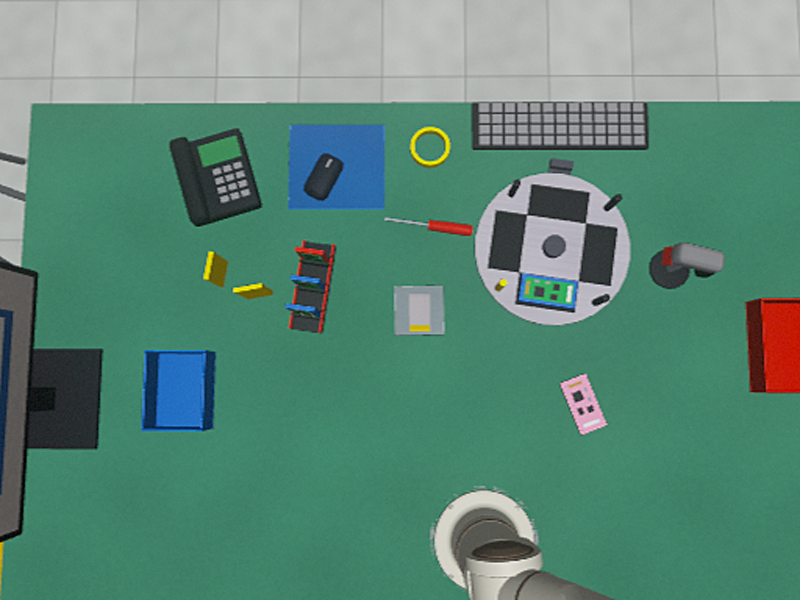

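The scene view shows the red carrier in the far rack slot, at (503,403). Blue_b and blue_a stand at (521,375) and (536,345), the rest is at (387,340), the pile at (238,290) and the yellow post at (284,297).

In the top view the red top edge is at (311,253), the rack spans (290–335, 242–332), the rest is at (419,310) and the hub at (553,245).

These could be taken for the red carrier:
- Blue carriers at top-view (304,281) and (302,309)
- Yellow plates at (215,267) and (252,290)
- Pink plate at (583,404)
- Pile at (548,291)

By the description it is the one at (311,253), so I'll check that in a close crop.

```bash
cat > h.py <<'E'
from workcell import env, effector, vision, workorder
import cv2,numpy as np
from scipy.spatial.transform import Rotation as R
def top():
    return vision.grab_frame("top")
def backproj(f,uv,z,T=None,fish=False):
    uv=np.atleast_2d(np.asarray(uv,float)); fr=f["frame"]; F=fr.shape[0]/2/np.tan(np.radians(f["vfov"])/2)
    d=(uv-[f["cx"],f["cy"]])/F
    if fish:
        r=np.linalg.norm(d,axis=1)+1e-9
        v=np.c_[d[:,0]/r*np.sin(r),-d[:,1]/r*np.sin(r),-np.cos(r)]
    else: v=np.c_[d[:,0],-d[:,1],-np.ones(len(d))]
    T=f["extrinsics"] if T is None else T
    w=v@T[:3,:3].T; o=T[:3,3]
    return o+w*((z-o[2])/w[:,2])[:,None]
def project(f,P,T=None,fish=False):
    P=np.atleast_2d(P); T=f["extrinsics"] if T is None else T; F=f["frame"].shape[0]/2/np.tan(np.radians(f["vfov"])/2)
    c=(P-T[:3,3])@T[:3,:3]; x,y,z=c[:,0],-c[:,1],-c[:,2]
    if fish:
        rr=np.hypot(x,y)+1e-12; th=np.arctan2(rr,z); d=np.c_[x/rr*th,y/rr*th]
    else: d=np.c_[x/z,y/z]
    return d*F+[f["cx"],f["cy"]]
def wrist():
    s=env.get_state(); f=vision.grab_frame("wrist")
    T=np.eye(4); T[:3,:3]=R.from_euler('xyz',s["orientation"]).as_matrix(); T[:3,3]=s["tool_pos"]
    return f,T@f["T_tool_cam"]
E
python3 - <<'E'
from h import *
f=top(); im=f["frame"]; hsv=cv2.cvtColor(im,cv2.COLOR_RGB2HSV)
a=cv2.resize(im[150:218,180:290],None,fx=5,fy=5,interpolation=cv2.INTER_CUBIC)
b=cv2.resize(im[170:205,300:400],(550,192),interpolation=cv2.INTER_CUBIC)
cv2.imwrite("pics/crop1.png",np.vstack([a,b])[:,:,::-1])
def blob(lo,hi,box,z,nm,all_=False):
    x0,y0,x1,y1=box; m=np.zeros(im.shape[:2],np.uint8); m[y0:y1,x0:x1]=cv2.inRange(hsv,lo,hi)[y0:y1,x0:x1]
    n,l,s,c=cv2.connectedComponentsWithStats(m)
    for i in range(1,n):
        if s[i,4]>8:
            pts=np.argwhere(l==i)[:,::-1]; w=backproj(f,pts,z)[:,:2].astype(np.float32)
            r=cv2.minAreaRect(w*1000); print(nm,s[i,4],np.round(c[i],1),np.round(backproj(f,c[i],z),4),np.round(r[0],1),np.round(r[1],1),round(r[2],1))
blob((0,0,120),(180,50,215),(245,175,290,220),.01,'rest')
blob((20,120,120),(35,255,255),(250,200,285,218),.03,'ledge')
blob((20,120,120),(35,255,255),(310,175,330,192),.132,'post')
blob((0,120,60),(8,255,255),(180,150,220,220),.038,'red')
blob((100,120,60),(125,255,255),(180,150,220,220),.128,'blue')
blob((100,120,60),(125,255,255),(320,165,380,205),.066,'pile')
blob((0,0,40),(180,60,110),(344,145,365,168),.072,'hub')
E
```

```text
rest 922 [267.8 197.2] [[0.5009 0.1397 0.01  ]] [498.2 139.6] [108.6 110.1] 2.1
ledge 52 [268.  209.5] [[0.4564 0.1393 0.03  ]] [456.4 139.3] [10.3 41.1] 0.1
post 17 [321.4 180.5] [[ 0.5421 -0.0302  0.132 ]] [542.2 -29.1] [ 9.7 12.9] 0.1
red 209 [204.7 174.6] [[0.5757 0.3571 0.038 ]] [547.5 379.3] [ 85.2 196.2] 83.6
red 18 [191.4 171.4] [[0.5865 0.4033 0.038 ]] [586.4 403.2] [ 6.8 25.6] 81.7
red 23 [188.5 189.3] [[0.5247 0.412  0.038 ]] [525.4 411.9] [ 6.8 35.1] 83.0
red 18 [185.8 205.7] [[0.4682 0.4201 0.038 ]] [468.5 420. ] [ 6.7 25.6] 77.1
blue 77 [197. 179.] [[0.547  0.3699 0.128 ]] [547.6 370.6] [72.9 17.9] 74.5
blue 77 [193.6 196.9] [[0.4888 0.3799 0.128 ]] [489.4 380. ] [73.8 16.4] 76.1
pile 227 [349.4 186.6] [[ 0.5311 -0.1325  0.066 ]] [ 533.3 -135.2] [122.   61.5] 81.5
hub 157 [354.2 157.3] [[ 0.6297 -0.1494  0.072 ]] [ 629.  -148.8] [44.3 47.1] 0.0
```

View pics/crop1.png

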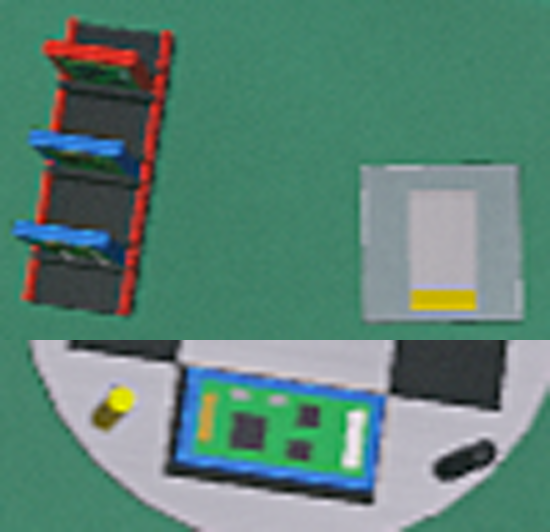

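The crop shows the red carrier's top edge at (91,51) with its green face towards the robot, so the choice is right. The rest's ledge is on the robot side, and its plate rises away from the robot. Next I'll do the geometry and check reachability.

```bash
cat >> h.py <<'E'
def Rz(a): return R.from_euler('z',a).as_matrix()
s2=np.sqrt(.5)
def Crack(yaw): # carrier axes in rack: x up, z = -rack x
    z=Rz(yaw)@[-1,0,0]; x=np.array([0,0,1.]); return np.c_[x,np.cross(z,x),z]
def Crest(yaw):
    x=Rz(yaw)@[s2,0,s2]; z=Rz(yaw)@[-s2,0,s2]; return np.c_[x,np.cross(z,x),z]
def G1(s): z=np.array([-1.,0,0]); y=np.array([0,0,s*1.]); return np.c_[np.cross(y,z),y,z]
def G2(s): z=np.array([0,0,-1.]); y=np.array([0,s*1.,0]); return np.c_[np.cross(y,z),y,z]
t1=np.array([.102,0,.005]); t2=np.array([0,0,.070])
def pose(C,o,G,t): return np.asarray(o)+C@t, R.from_matrix(C@G).as_euler('xyz')
E
python3 - <<'E'
from h import *
f=top()
c=lambda u:backproj(f,np.array(u)/5+[180,150],.038)[:,:2]
k=c([(72,20),(167,33),(126,313),(28,300)]); print('rack',k.round(4).tolist(),k.mean(0), np.linalg.norm(np.diff(k,axis=0),axis=1))
r=backproj(f,np.array([(46,47),(136,56)])/5+[180,150],.128)[:,:2]; print('red',r,np.linalg.norm(r[1]-r[0]))
b=backproj(f,np.array([(361,166),(519,166),(523,320),(363,320)])/5+[180,150],.01)[:,:2]; print('rest',b,b.mean(0),np.linalg.norm(np.diff(b,axis=0),axis=1))
ry=np.arctan2(*(k[0]+k[1]-k[2]-k[3])[::-1]); e=b[0]+b[1]-b[2]-b[3]; sy=np.arctan2(e[1],e[0]); print('yaws',ry,sy)
red=np.r_[k.mean(0)+.06*np.array([np.cos(ry),np.sin(ry)]),.068]; print('red by rack',red)
corner=np.r_[b.mean(0)-.035*np.array([np.cos(sy),np.sin(sy)]),.035]
print(vision.grab_frame("wrist")["T_tool_cam"].round(3).tolist())
C=Crest(sy); o=corner+C[:,0]*.06; hub=np.array([.629,-.149]); ty=-.155
for s in (1,-1):
    p=pose(Crack(ry),red+Crack(ry)@[0,0,-.005],G1(s),t1); print(s,'rack',p,env.inverse_kinematics(*p),env.inverse_kinematics(p[0]+[0,0,.14],p[1]))
    p=pose(C,o,G1(s),t1); q=env.inverse_kinematics(*p); print('rest',p,q, env.inverse_kinematics(p[0]+C[:,0]*.05,p[1]),env.inverse_kinematics(p[0]+[0,0,.08],p[1]))
    p=pose(C,o,G2(s),t2); print('regrip',p,env.inverse_kinematics(*p))
    N=Rz(ty+s*np.pi/2)
    for s2_ in (1,-1):
        p=pose(N,np.r_[hub+Rz(ty)[:2,0]*-.1,.066],G2(s2_),t2); print('place',s2_,env.inverse_kinematics(*p))
E
```

```text
rack [[0.6476, 0.3941], [0.6385, 0.3281], [0.4446, 0.3534], [0.4534, 0.4206]] [0.54603297 0.37402071] [0.06659914 0.19551251 0.06773744]
red [[0.61137413 0.39649937]
 [0.60548387 0.33784287]] 0.058951497627605896
rest [[0.54981202 0.19422284]
 [0.54997667 0.08398463]
 [0.44242307 0.08157916]
 [0.44213101 0.19236703]] [0.49608569 0.13803841] [0.11023833 0.10758049 0.11078825]
yaws -0.13274459849369663 0.019795733170302462
red by rack [0.60550511 0.3660794  0.068     ]
[[-0.0, 0.959, 0.283, 0.071], [1.0, 0.0, 0.001, 0.0], [0.001, 0.283, -0.959, -0.071], [0.0, 0.0, 0.0, 1.0]]
1 rack (array([0.60550511, 0.3660794 , 0.17      ]), array([-3.14159265,  0.        , -1.70354093])) [ 0.11735389  1.14110646 -1.30916079  1.46965144  1.10794638  1.37771752
  1.75958726] [ 0.10318109  0.93817993 -1.30578104  1.36281719  0.89647066  1.48609435
  1.86611435]
rest (array([0.57208656, 0.1395431 , 0.15308683]), array([ 2.35619449,  0.        , -1.55100059])) [ 0.36715148  1.36864916 -1.31121843  1.23813984  0.71519957  1.94275914
  2.2801869 ] [ 0.26744372  1.23076322 -1.08941198  1.10952742  0.5458537
[... 639 characters left out ...]
281719  0.89647066  1.48609435
 -1.27547831]
rest (array([0.57208656, 0.1395431 , 0.15308683]), array([-2.35619449,  0.        ,  1.59059206])) [ 0.2974842   1.21609721 -1.04490529  1.24116487  0.5231269   1.83363664
 -0.71253944] [ 0.24495073  1.19546346 -1.01204437  1.11065972  0.49226834  1.92195975
 -0.6652504 ] [ 0.31146672  1.13546847 -1.09985263  1.22293207  0.46977258  1.92601197
 -0.7414313 ]
regrip (array([0.45402287, 0.13720564, 0.12692388]), array([ 3.14159265, -0.78539816,  0.01979573])) None
place 1 [ 0.82289859  0.6685044  -0.81251515  1.92222695  0.65153335  0.8361534
 -0.49655642]
place -1 [-0.60610617  0.86519848  1.12753127  1.96857418 -0.96986878  0.98579855
 -2.28575526]
```

```bash
cat >> h.py <<'E'
def G2t(s,a): # tool tilted by a towards +x_c
    z=np.array([-np.sin(a),0,-np.cos(a)]); y=np.array([0,s*1.,0]); return np.c_[np.cross(y,z),y,z]
REST=np.array([.4972,.1388]); RY=.012; CORNER=np.r_[REST-.035*Rz(RY)[:2,0],.035]
E
python3 - <<'E'
from h import *
C=Crest(RY); ty=-.155
for a in np.radians([5,10,15,20,25,30,35,45]):
  for dx in (0,.02,.035):
    o=CORNER+C[:,0]*.06; row=[]
    for s in (1,-1):
        G=G2t(s,a); t=np.array([dx,0,.005])-G[:,2]*.062
        for up in (0,.08):
            p=pose(C,o+[0,0,up],G,t); q=env.inverse_kinematics(*p); row.append(q is not None)
        for k in (1,-1):
            for up in (0,.06):
                p=pose(Rz(ty+k*np.pi/2),[.530,-.134,.066+up],G,t); row.append(env.inverse_kinematics(*p) is not None)
    print(round(np.degrees(a)),dx,np.array(row).astype(int))
E
```

```text
5 0 [0 0 1 1 1 1 0 0 1 1 1 1]
5 0.02 [0 0 1 1 1 1 0 0 1 1 1 1]
5 0.035 [0 1 1 1 1 1 0 1 1 1 1 1]
10 0 [0 1 1 1 1 1 0 0 1 1 1 1]
10 0.02 [1 1 1 1 1 1 1 0 1 1 1 1]
10 0.035 [1 1 1 1 1 1 1 1 1 1 1 1]
15 0 [1 1 1 1 1 1 1 1 1 1 1 1]
15 0.02 [1 1 1 1 1 1 1 1 1 1 1 1]
15 0.035 [1 1 1 1 1 1 1 1 1 1 1 1]
20 0 [1 1 1 1 1 1 1 1 1 1 1 1]
20 0.02 [1 1 1 1 1 1 1 1 1 1 1 1]
20 0.035 [1 1 1 1 1 1 1 1 1 1 1 1]
25 0 [1 1 1 1 1 1 1 1 1 1 1 1]
25 0.02 [1 1 1 1 1 1 1 1 1 1 1 1]
25 0.035 [1 1 1 1 1 1 1 1 1 1 1 1]
30 0 [1 1 1 1 1 1 1 1 1 1 1 1]
30 0.02 [1 1 1 1 1 1 1 1 1 1 1 1]
30 0.035 [1 1 1 1 1 1 1 1 1 1 1 1]
35 0 [1 1 1 1 1 1 1 1 1 1 1 1]
35 0.02 [1 1 1 1 1 1 1 1 1 1 1 1]
35 0.035 [1 1 1 1 1 1 1 1 1 1 1 1]
45 0 [1 1 1 1 1 1 1 1 1 1 1 1]
45 0.02 [1 1 1 1 1 1 1 1 1 1 1 1]
45 0.035 [1 1 1 1 1 1 1 1 1 1 1 1]
```

Run:
```python
from h import *
s=env.get_state(); p=s["tool_pos"]
effector.command_gripper(.03)
env.move_straight([p[0],p[1],.42],feed=.3)
G=G2t(1,0)
q=env.inverse_kinematics([.53,-.134,.30],R.from_matrix(Rz(-.155+np.pi/2)@G2t(-1,0)).as_euler('xyz')); print(q)
env.move_ptp([.53,-.134,.30],R.from_matrix(Rz(-.155+np.pi/2)@G2t(-1,0)).as_euler('xyz'))
env.wait(.3)
f,T=wrist(); np.savez("pics/wp.npz",frame=f["frame"],T=T,vfov=f["vfov"],cx=f["cx"],cy=f["cy"])
a=f["frame"]
ry=-.1327; C=Crack(ry); red=np.array([.6065,.3665,.008])
pp=pose(C,red+[0,0,.06]+C@[0,0,-.005],G1(-1),t1); env.move_ptp(pp[0]+[0,0,.14],pp[1]); env.wait(.3)
f,T=wrist(); np.savez("pics/wr.npz",frame=f["frame"],T=T,vfov=f["vfov"],cx=f["cx"],cy=f["cy"])
cv2.imwrite("pics/w1.png",cv2.resize(np.vstack([a,f["frame"]]),None,fx=.75,fy=.75)[:,:,::-1]); print(env.get_state()["time"])
```

```text
[ 0.94556857  0.44365363 -0.9523916   1.80499382  0.40281429  1.1021822
 -0.30312027]
5.9833
```

View pics/w1.png

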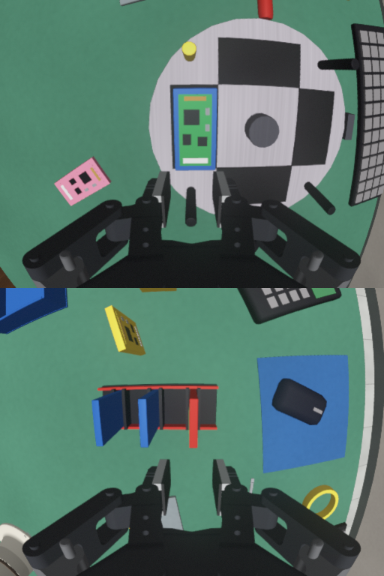

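The wrist picture shows the pile at (195,128) and the yellow post at (189,49), with the hub at (263,130). Below, the rack holds the red carrier at (194,415). I'll measure both.

Run:
```python
from h import *
L=lambda n:dict(np.load(n))
out=[]
for n,box,z,lo,hi in (("pics/wp.npz",(220,100,300,240),.066,(100,120,60),(125,255,255)),("pics/wr.npz",(220,120,300,230),.128,(0,120,60),(10,255,255))):
    f=L(n); T=f["T"]; im=f["frame"].astype(np.uint8); f={"frame":im,"vfov":float(f["vfov"]),"cx":float(f["cx"]),"cy":float(f["cy"])}
    x0,y0,x1,y1=box; m=cv2.inRange(cv2.cvtColor(im,cv2.COLOR_RGB2HSV),lo,hi)[y0:y1,x0:x1]
    k,l,s,c=cv2.connectedComponentsWithStats(m); i=1+np.argmax(s[1:,4])
    w=backproj(f,np.argwhere(l==i)[:,::-1]+[x0,y0],z,T,True)[:,:2]
    print(n,s[i],T[:3,3].round(3),[np.round(v,2) for v in cv2.minAreaRect((w*1000).astype(np.float32))])
    out.append(cv2.resize(im[y0:y1,x0:x1],(400,int(400*(y1-y0)/(x1-x0))),interpolation=cv2.INTER_CUBIC)[:590])
    if 'wp' in n:
        h=cv2.cvtColor(im,cv2.COLOR_RGB2HSV); mm=cv2.inRange(h,(20,120,120),(35,255,255))[40:90,230:275]
        pt=np.argwhere(mm).mean(0)[::-1]+[230,40]; print('post',backproj(f,pt,.132,T,True))
        for z in (.066,): print('predicted nest px',project(f,[.530,-.134,.066],T,True))
H=max(o.shape[0] for o in out)
cv2.imwrite("pics/crop2.png",np.hstack([cv2.copyMakeBorder(o,0,H-o.shape[0],0,0,cv2.BORDER_CONSTANT) for o in out])[:,:,::-1])
```

```text
pics/wp.npz [  10   17   60  110 2021] [ 0.54  -0.064  0.371] [array([ 534.29, -136.45]), array([119.96,  60.69]), np.float64(81.56)]
post [[ 0.54282292 -0.03199141  0.132     ]]
predicted nest px [[255.52461063 172.19179203]]
pics/wr.npz [   0   10   71   83 1214] [0.616 0.436 0.381] [array([608.05, 378.11]), array([74.2 , 59.81]), np.float64(82.27)]
```

View pics/crop2.png

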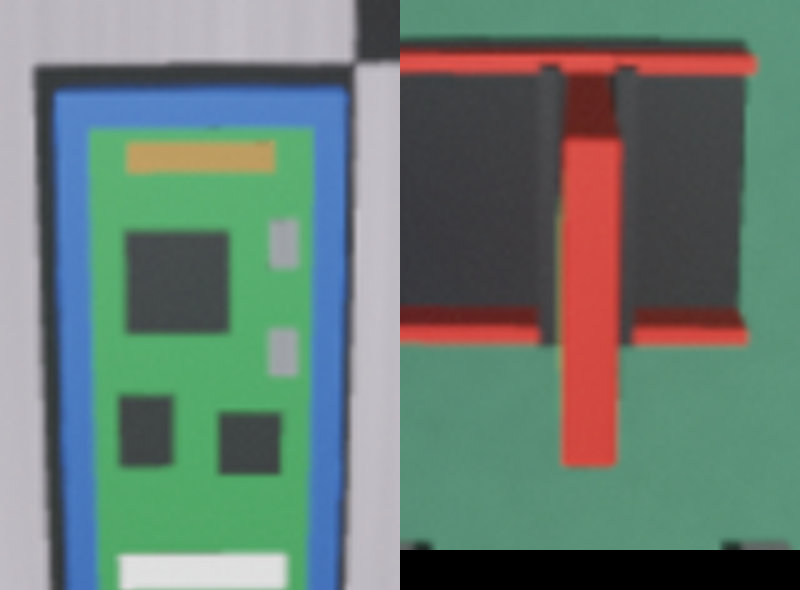

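The pile's top plate measures 120 × 60.7 mm, as it should, with its centre at (0.534, −0.136) and its long axis at 81.6°. The red top face has corners at (563,140), (622,140), (617,466) and (562,466), so I'll compute its position and grip it.

```bash
cat >> h.py <<'E'
PT=np.array([.5340,-.1362,.066]); TY=np.radians(81.56)-np.pi/2
E
python3 - <<'E'
from h import *
f=dict(np.load("pics/wr.npz")); T=f["T"]
k=backproj(f,np.array([(163,140),(222,140),(217,466),(162,466)])/5+[220,120]-.4,.128,T,True)[:,:2]
w=k[0]+k[1]-k[2]-k[3]; yaw=np.arctan2(w[1],w[0]); c=k.mean(0)
d=np.linalg.norm(np.diff(k,axis=0),axis=1); print(c,yaw-np.pi/2,d)
ry=yaw-np.pi/2; 
if abs(ry+.14)<.05 and abs(d[1]-.06)<.003 and np.linalg.norm(c-[.6065,.3665])<.008:
    C=Crack(ry); red=np.r_[c,.008]
    np.save("red.npy",np.r_[c,ry])
    p=pose(C,red+[0,0,.06]+C@[0,0,-.005],G1(-1),t1); print(p)
    env.move_straight(p[0]+[0,0,.05],feed=.15,frame=None) if 0 else env.move_ptp(p[0]+[0,0,.05],p[1])
    print(env.move_straight(p[0],feed=.08,threshold=8))
    effector.command_gripper(0.0,grasp_force=40); env.wait(.2); s=env.get_state(); print(s["grip_width"],s["gripper_force"],s["contact_force"],s["tool_pos"])
    print(env.move_straight(s["tool_pos"]+[0,0,.03],feed=.05)); s=env.get_state(); print(s["grip_width"],s["gripper_force"],s["contact_force"],s["time"])
E
```

```text
[0.60942374 0.36975644] -0.14084273051586949 [0.01012177 0.05958033 0.01001524]
(array([0.60942374, 0.36975644, 0.17      ]), array([3.14159265, 0.        , 1.4299536 ]))
False
0.009740481555185957 39.80027139186859 [0.24640755 0.57404895 3.3450444 ] [0.60979056 0.37005522 0.17080946]
False
0.009469063165984613 39.20359790325165 [-0.26789046  0.00958609 -1.28967149] 8.4833
```

Run:
```python
from h import *
s=env.get_state(); p=s["tool_pos"]
env.move_straight([p[0],p[1],.32],feed=.2); env.move_straight([.60,.21,.32],feed=.25)
C=Crest(RY); o=CORNER+C[:,0]*.06
P=lambda x,z:pose(C,o+C@[x,0,z],G1(-1),t1)
env.move_ptp(*P(.03,.06)); 
print(env.move_straight(P(.012,.004)[0],feed=.1,threshold=8))
s=env.get_state(); print(s["tool_pos"]-P(.012,.004)[0])
print(env.move_straight(P(-.006,.004)[0],feed=.02,threshold=4)); s=env.get_state(); print('ledge',C.T@(s["tool_pos"]-P(0,0)[0]),C.T@s["contact_force"])
a=s["tool_pos"]+C[:,0]*.0008; 
env.move_straight(a,feed=.02)
print(env.move_straight(a-C[:,2]*.012,feed=.02,threshold=4)); s=env.get_state(); print('plate',C.T@(s["tool_pos"]-P(0,0)[0]),C.T@s["contact_force"],s["grip_width"],s["time"])
f=vision.grab_frame("scene"); cv2.imwrite("pics/s2.png",cv2.resize(f["frame"][150:300,180:400],None,fx=3,fy=3,interpolation=cv2.INTER_CUBIC)[:,:,::-1])
```

```text
False
[-0.00016314  0.00023525 -0.00012243]
True
ledge [1.63346236e-03 1.51009260e-05 3.87768167e-03] [5.21024173 0.40463638 0.43256634]
True
plate [ 1.65631483e-03 -8.52268455e-06 -1.08971444e-03] [ 2.64783303 -0.62346811  1.59652135] 0.009556169719887202 12.6167
```

View pics/s2.png

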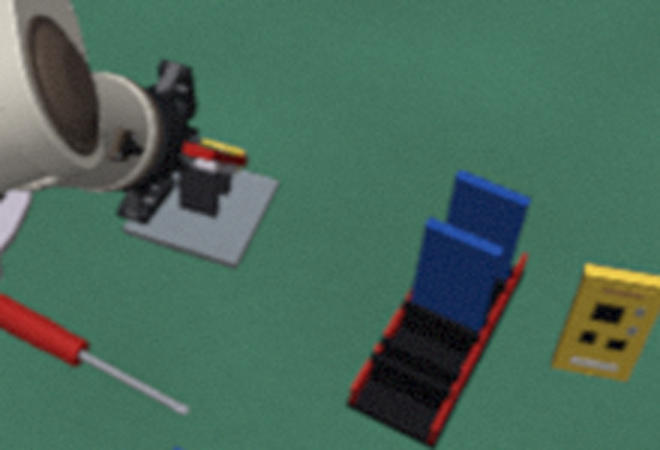

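The carrier rests on the ledge and plate (red at (215,152)), and both contacts came where expected. I'll release it and look before the regrip.

```bash
cat >> h.py <<'E'
A=np.radians(15); GR=G2t(-1,A); tr=np.array([0,0,.005])-GR[:,2]*.0645
E
python3 - <<'E'
from h import *
effector.command_gripper(.03); env.wait(.2)
C=Crest(RY); s=env.get_state()
env.move_straight(s["tool_pos"]+C[:,0]*.06,feed=.12)
s=env.get_state(); env.move_straight(s["tool_pos"]+[0,0,.12],feed=.25)
effector.command_gripper(.085)
o=CORNER+C[:,0]*.0608
p=pose(C,o-C@GR[:,2]*.09,GR,tr); print(p,env.inverse_kinematics(*p),env.get_state()["qpos"])
env.move_ptp(*p); env.wait(.3)
f,T=wrist(); np.savez("pics/w3.npz",**{k:v for k,v in f.items()},T=T)
im=f["frame"].copy()
for x in (-.06,.06):
    for y in (-.03,.03):
        u=project(f,o+C@[x,y,.01],T,True)[0]; cv2.circle(im,tuple(np.round(u).astype(int)),2,(255,0,255),-1)
cv2.imwrite("pics/w3.png",im[:,:,::-1]); print(env.get_state()["time"])
E
```

```text
(array([0.4244118 , 0.1379265 , 0.21532855]), array([ 3.14159265, -0.52359878,  0.012     ])) None [-0.00714122  0.90740257 -0.41739029  1.0197493   0.05738749  2.01398721
 -0.38711485]Traceback (most recent call last):
  File "<stdin>", line 9, in <module>
workcell.PlanningError: the arm cannot take that pose within its joint ranges
```

Run:
```python
from h import *
C=Crest(RY); o=CORNER+C[:,0]*.0608
for a in (15,20,25,30):
  for s in (-1,1):
    G=G2t(s,np.radians(a)); t=np.array([0,0,.005])-G[:,2]*.0645
    r=[]
    for d in ([0,0,0],[0,0,.06],[0,0,.1],[.03,0,.09],-C@G[:,2]*.06):
        q=env.inverse_kinematics(*pose(C,o+d,G,t)); r.append(None if q is None else q.round(2).tolist())
    print(a,s,r)
```

```text
15 -1 [[-0.48, 0.35, 0.01, 2.4, 1.95, 0.24, 2.34], [-1.54, 0.5, 1.27, 2.4, -1.36, 0.28, -0.7], [-1.67, 0.37, 1.4, 2.37, -0.78, 0.26, -1.23], [-0.88, 0.19, 0.48, 2.31, 0.57, 0.21, -2.51], None]
15 1 [[-0.2, 0.37, -0.3, 2.39, 1.84, 0.33, -0.65], [0.02, 0.23, -0.53, 2.36, 1.32, 0.35, -0.11], [0.15, 0.15, -0.66, 2.33, 1.0, 0.38, 0.21], [0.13, 0.22, -0.61, 2.28, 1.08, 0.38, 0.17], None]
20 -1 [None, [-0.76, 0.21, 0.35, 2.32, 0.44, 0.24, -2.39], [-0.22, 0.13, -0.23, 2.28, 0.57, 0.39, -2.5], [-0.39, 0.19, -0.02, 2.23, 0.5, 0.36, -2.41], [-0.85, 0.19, 0.41, 2.38, 0.52, 0.22, -2.5]]
20 1 [[-0.07, 0.37, -0.41, 2.33, 1.41, 0.32, -0.18], [0.14, 0.26, -0.63, 2.3, 0.99, 0.4, 0.25], [0.24, 0.18, -0.73, 2.26, 0.75, 0.45, 0.49], [0.23, 0.25, -0.7, 2.21, 0.83, 0.46, 0.45], [0.11, 0.23, -0.63, 2.35, 1.03, 0.38, 0.17]]
25 -1 [[-1.32, 0.66, 1.13, 2.3, -1.29, 0.48, -0.78], [-0.36, 0.22, -0.06, 2.25, 0.41, 0.38, -2.33], [-0.12, 0.16, -0.31, 2.21, 0.4, 0.49, -2.31], [-0.23, 0.22, -0.17, 2.16, 0.37, 0.47, -2.25], [-0.37, 0.2, -0.07, 2.29, 0.45, 0.36, -2.39]]
25 1 [[0.07, 0.4, -0.55, 2.26, 1.07, 0.39, 0.19], [0.23, 0.3, -0.72, 2.23, 0.78, 0.48, 0.49], [0.31, 0.22, -0.79, 2.2, 0.6, 0.54, 0.66], [0.29, 0.29, -0.76, 2.14, 0.68, 0.55, 0.62], [0.22, 0.27, -0.72, 2.27, 0.79, 0.46, 0.45]]
30 -1 [[-0.45, 0.37, 0.07, 2.21, 0.22, 0.32, -2.14], [-0.24, 0.25, -0.16, 2.18, 0.29, 0.49, -2.19], [-0.12, 0.19, -0.29, 2.14, 0.28, 0.59, -2.17], [-0.2, 0.25, -0.18, 2.09, 0.25, 0.57, -2.13], [-0.24, 0.24, -0.18, 2.21, 0.31, 0.48, -2.23]]
30 1 [[0.18, 0.45, -0.66, 2.19, 0.87, 0.48, 0.43], [0.3, 0.34, -0.78, 2.16, 0.65, 0.58, 0.64], [0.35, 0.27, -0.83, 2.13, 0.51, 0.65, 0.77], [0.33, 0.34, -0.81, 2.07, 0.59, 0.66, 0.73], [0.29, 0.32, -0.78, 2.19, 0.64, 0.57, 0.62]]
```

```bash
cat >> h.py <<'E'
A=np.radians(25); GR=G2t(1,A); tr=np.array([0,0,.005])-GR[:,2]*.0645
E
python3 - <<'E'
from h import *
C=Crest(RY); o=CORNER+C[:,0]*.0608
p=pose(C,o-C@GR[:,2]*.06+[0,0,.03],GR,tr)
env.move_ptp(*p); env.wait(.3)
f,T=wrist(); np.savez("pics/w3.npz",**{k:v for k,v in f.items()},T=T)
im=f["frame"].copy()
for x in (-.06,.06):
    for y in (-.03,.03):
        u=project(f,o+C@[x,y,.01],T,True)[0]; cv2.circle(im,tuple(np.round(u).astype(int)),1,(255,0,255),-1)
cv2.imwrite("pics/w3.png",cv2.resize(im,(800,600),interpolation=cv2.INTER_CUBIC)[:,:,::-1]); print(env.get_state()["time"],env.get_state()["tool_pos"]-p[0])
E
```

```text
17.8583 [ 3.51316452e-04  1.95048911e-04 -7.48073539e-05]
```

View pics/w3.png

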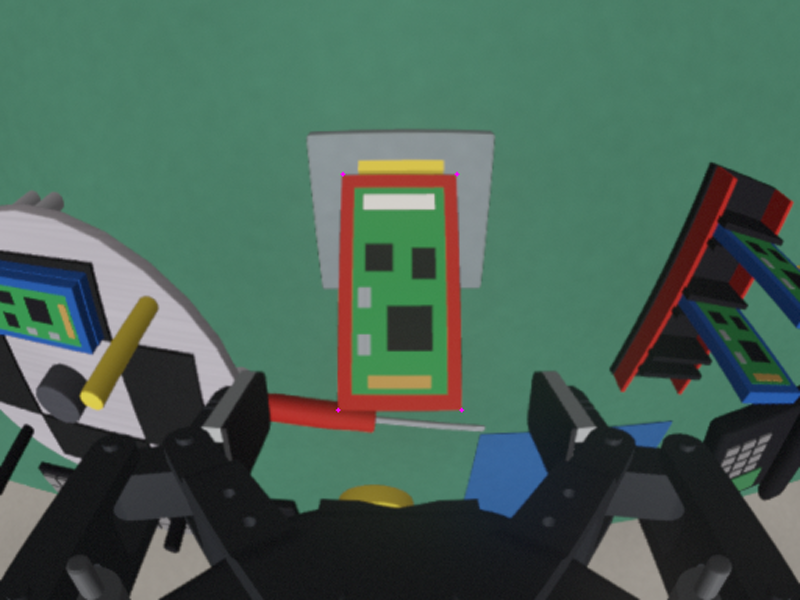

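The red frame's corners fall on the predicted ones at (343,174), (457,174), (338,410) and (461,409), so I'll regrip, lift and move over the pile.

Run:
```python
from h import *
C=Crest(RY); o=CORNER+C[:,0]*.0608
print(env.move_straight(pose(C,o,GR,tr)[0],feed=.1,threshold=8))
effector.command_gripper(.0,grasp_force=40); env.wait(.2); s=env.get_state(); print(s["grip_width"],s["gripper_force"],s["contact_force"],s["tool_pos"]-pose(C,o,GR,tr)[0])
env.move_straight(s["tool_pos"]+C[:,2]*.015,feed=.06); s=env.get_state(); print(s["grip_width"],s["gripper_force"])
env.move_straight(s["tool_pos"]+[.02,0,.12],feed=.2)
N=Rz(TY-np.pi/2); p=pose(N,PT+[0,0,.12],GR,tr); print(env.inverse_kinematics(*p))
env.move_ptp(*p); env.wait(.3)
f,T=wrist(); np.savez("pics/w4.npz",**{k:v for k,v in f.items()},T=T)
im=f["frame"].copy()
for O,c in ((PT+[0,0,.12],(255,0,255)),(PT-[0,0,.01],(255,255,0))):
  for x in (-.06,.06):
    for y in (-.03,.03):
        u=project(f,O+N@[x,y,.01],T,True)[0]; cv2.circle(im,tuple(np.round(u).astype(int)),1,c,-1)
cv2.imwrite("pics/w4.png",cv2.resize(im,(800,600),interpolation=cv2.INTER_CUBIC)[:,:,::-1]); s=env.get_state(); print(s["time"],s["tool_pos"]-p[0],s["grip_width"])
```

```text
False
0.058695903762032736 41.19640052318573 [-3.025581   -1.24195117  6.81390014] [1.88435751e-04 6.64621555e-05 8.36521569e-04]
0.05853973669585026 43.01963210105896
[ 0.84325872  0.49239753 -0.4985036   1.78782273 -0.22828871  1.03133355
  0.36569648]
22.0667 [0.00019885 0.00119033 0.00039972] 0.05872895223039714
```

View pics/w4.png

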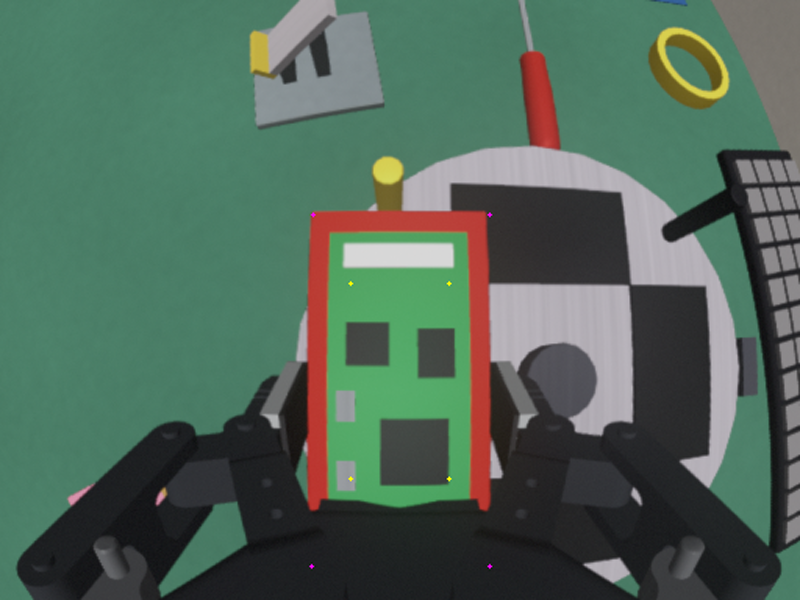

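The carrier is held square, its far corners at (312,211) and (490,211) against predicted (313,215) and (489,215), about 1 mm off. Now I'll lower it and let go.

Run:
```python
from h import *
N=Rz(TY-np.pi/2); tgt=lambda z:pose(N,PT+[0,0,z],GR,tr)[0]
env.move_straight(tgt(.04),feed=.15); env.wait(.2)
e=tgt(.04)-env.get_state()["tool_pos"]; e[2]=0; print('e',e)
env.move_straight(tgt(.006)+e,feed=.06); env.wait(.3)
s=env.get_state(); print(s["tool_pos"]-tgt(.006),s["contact_force"])
print(env.move_straight(tgt(-.005)+e,feed=.01,threshold=4)); env.wait(.2)
s=env.get_state(); print('touch',s["tool_pos"]-tgt(0),s["contact_force"],s["orientation"]-pose(N,PT,GR,tr)[1])
effector.command_gripper(.064); effector.command_gripper(.085); env.wait(.3)
s=env.get_state(); print(s["grip_width"],s["gripper_force"])
env.move_straight(s["tool_pos"]-N@GR[:,2]*.10+[0,0,.02],feed=.12); env.wait(.2)
f,T=wrist(); np.savez("pics/w5.npz",**{k:v for k,v in f.items()},T=T)
im=f["frame"].copy()
for x in (-.06,.06):
    for y in (-.03,.03):
        u=project(f,PT+N@[x,y,.01],T,True)[0]; cv2.circle(im,tuple(np.round(u).astype(int)),1,(255,0,255),-1)
cv2.imwrite("pics/w5.png",cv2.resize(im,(800,600),interpolation=cv2.INTER_CUBIC)[:,:,::-1]); print(env.get_state()["time"])
```

```text
e [-0.00067287  0.00027004  0.        ]
[-0.00047801  0.00015222  0.00032154] [-0.41066284  0.03585747 -0.85787667]
True
touch [-0.00063338  0.00023695  0.00133932] [-0.61942703 -0.41273889  5.97876156] [-6.28309818e+00 -3.79978467e-04 -2.14955304e-04]
0.08495463147462506 0.0
27.0417
```

View pics/w5.png

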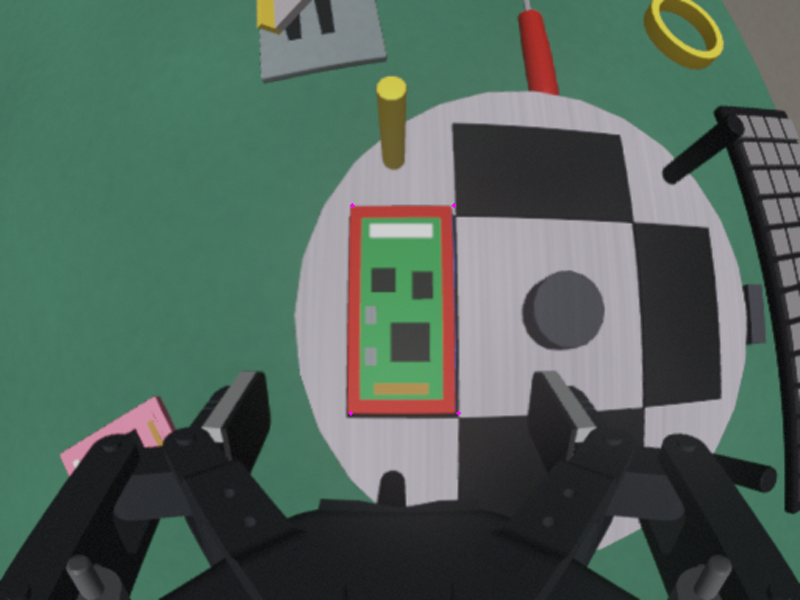

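The red carrier lies on the pile, its corners on the predicted pixels (352,206), (454,206), (349,413) and (458,413), square to about 1 mm. Next is the table, so I'll check reach along the arc.

```bash
cat >> h.py <<'E'
HUB=np.array([.6315,-.1505]); TH0=TY+np.radians(135)
def tp(al,off,z=.168): # al: table angle
    th=TH0+al; return np.r_[HUB+.15*np.array([np.cos(th),np.sin(th)]),z],[np.pi,0,(th+off+np.pi)%(2*np.pi)-np.pi]
E
python3 - <<'E'
from h import *
for off in (np.pi,0):
    for al in (0,.4,.8,1.2,1.62):
        q=env.inverse_kinematics(*tp(al,off)); print(off>1,al,tp(al,off)[0].round(3),None if q is None else q.round(2))
print(env.get_state()["qpos"].round(2))
E
```

```text
True 0 [ 0.542 -0.03   0.168] [-0.14  0.46  0.18  1.94 -0.12  0.75 -2.4 ]
True 0.4 [ 0.502 -0.074  0.168] [ 0.04  0.41  0.07  2.03 -0.04  0.71 -1.97]
True 0.8 [ 0.483 -0.131  0.168] [ 0.21  0.4  -0.01  2.04  0.    0.7  -1.5 ]
True 1.2 [ 0.487 -0.19   0.168] [ 0.38  0.43 -0.07  1.99  0.04  0.73 -1.02]
True 1.62 [ 0.516 -0.246  0.168] [ 0.49  0.5  -0.11  1.87  0.08  0.78 -0.55]
False 0 [ 0.542 -0.03   0.168] [ 0.39  0.5  -0.47  1.93  0.32  0.79  0.37]
False 0.4 [ 0.502 -0.074  0.168] [ 0.57  0.47 -0.58  2.01  0.37  0.76  0.81]
False 0.8 [ 0.483 -0.131  0.168] [ 0.77  0.48 -0.68  2.02  0.43  0.78  1.27]
False 1.2 [ 0.487 -0.19   0.168] [ 0.93  0.55 -0.76  1.97  0.51  0.82  1.72]
False 1.62 [ 0.516 -0.246  0.168] [ 1.03  0.66 -0.85  1.85  0.62  0.92  2.15]
[ 0.89  0.53 -0.48  1.76 -0.21  1.06  0.42]
```

Run:
```python
from h import *
s=env.get_state(); env.move_straight(s["tool_pos"]+[0,0,.04],feed=.2)
effector.command_gripper(.034)
env.move_ptp(*tp(0,0,.26)); hit=env.move_straight(tp(0,0)[0],feed=.08,threshold=6); print('hit',hit)
if not hit:
    for al in np.linspace(.12,np.pi/2+.05,13):
        p=tp(al,0); env.move_straight(p[0],feed=.05,frame=p[1]); s=env.get_state(); t=Rz(TH0+al).T@s["contact_force"]; print(round(al,2),t.round(1),round(s["time"],1))
    p=tp(np.pi/2,0); env.wait(.3); env.move_straight(p[0],feed=.03,frame=p[1]); env.wait(.3); print(env.get_state()["contact_force"])
f=top(); im=f["frame"]; cv2.imwrite("pics/t6.png",cv2.resize(im[100:220,290:430],None,fx=5,fy=5,interpolation=cv2.INTER_CUBIC)[:,:,::-1])
```

```text
hit False
0.12 [ -4.  -19.7 -13.8] 30.4
0.25 [0.4 0.6 0.2] 30.9
0.37 [ 0.4 -1.   0.4] 31.5
0.5 [-0.4  0.1 -0.6] 32.0
0.62 [-0.4  0.6  1.3] 32.5
0.75 [-0.9  0.3 -0.1] 33.0
0.87 [-0.3 -0.1 -0. ] 33.6
1.0 [0.3 0.1 0.1] 34.1
1.12 [ 0.1 -0.4 -0.5] 34.6
1.25 [-0.1 -0.1 -0. ] 35.1
1.37 [ 0.1  0.6 -0.1] 35.7
1.5 [-0.5 -3.5  0.4] 36.2
1.62 [ 0.2  0.6 -0. ] 36.7
[-0.30925453 -0.72935511 -0.07139364]
```

Detent resistance showed at the start and near the end, as it should. I'll withdraw and check with the top and wrist cameras.

Run:
```python
from h import *
env.move_straight(tp(np.pi/2,0,.30)[0],feed=.12); 
M=Rz(TY+np.pi/2); c=np.r_[HUB+M[:2,:2]@[-.1,0],.066]
env.move_ptp([.50,-.22,.40],tp(np.pi/2,0)[1]); env.wait(.3)
N=Rz(TY); f,T=wrist(); im=f["frame"].copy()
hsv=cv2.cvtColor(f["frame"],cv2.COLOR_RGB2HSV)
y=cv2.inRange(hsv,(20,120,120),(35,255,255))
pr=project(f,c+[0,0,.01],T,True)[0]; pp=np.r_[tp(np.pi/2,0)[0][:2],.132]; up=project(f,pp,T,True)[0]; print('pred',pr,up)
n,l,st,ce=cv2.connectedComponentsWithStats(y)
for i in range(1,n):
    if st[i,4]>20: print('yellow',ce[i].round(1),st[i,4],backproj(f,ce[i],.132,T,True).round(4))
print('post pred',pp)
r=cv2.inRange(hsv,(0,120,60),(8,255,255)); n,l,st,ce=cv2.connectedComponentsWithStats(r)
i=min((i for i in range(1,n) if st[i,4]>100),key=lambda i:np.linalg.norm(ce[i]-pr)); w=backproj(f,np.argwhere(l==i)[:,::-1],.076,T,True)[:,:2]
print('red',cv2.minAreaRect((w*1000).astype(np.float32)),'pred',c,np.degrees(TY))
for x in (-.06,.06):
    for yy in (-.03,.03):
        u=project(f,c+N@[x,yy,.01],T,True)[0]; cv2.circle(im,tuple(np.round(u).astype(int)),1,(255,0,255),-1)
cv2.imwrite("pics/w7.png",cv2.resize(im,(800,600),interpolation=cv2.INTER_CUBIC)[:,:,::-1]); print(env.get_state()["time"])
```

```text
pred [189.52021283 212.19713538] [234.89435576 165.63485338]
yellow [234.8 160.7] 195 [[ 0.5064 -0.2434  0.132 ]]
yellow [168.5 231.3] 48 [[ 0.6311 -0.2598  0.132 ]]
yellow [423.4 253.6] 114 [[0.4524 0.0527 0.132 ]]
yellow [485.3 357.1] 46 [[0.5285 0.4747 0.132 ]]
yellow [481.  375.9] 52 [[0.5758 0.5519 0.132 ]]
post pred [ 0.51101497 -0.23984964  0.132     ]
red ((615.3324584960938, -252.3402557373047), (60.56640625, 120.31449890136719), 81.80671691894531) pred [ 0.61682264 -0.24941701  0.066     ] -8.439999999999996
39.8583
```

View pics/w7.png

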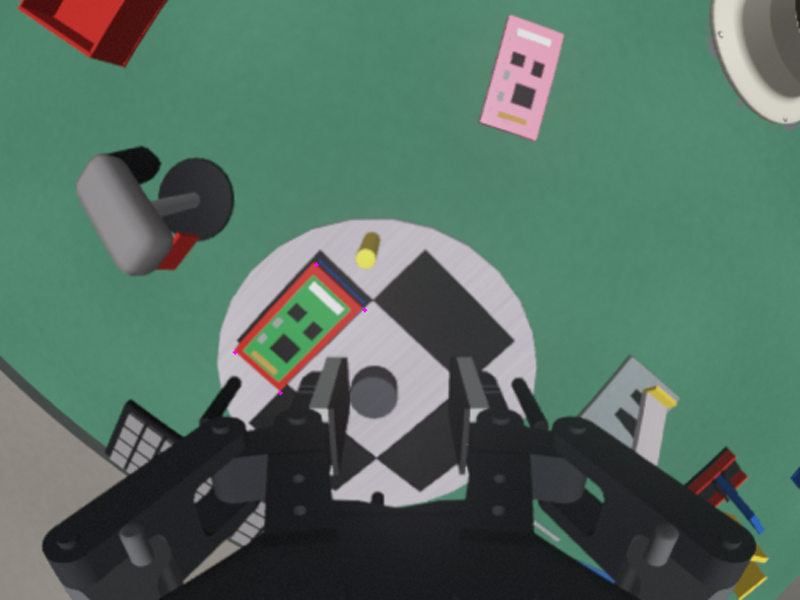

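The picture shows the pile beside the scanner at (300,325), the yellow post at (366,258), and the carriers and screwdriver undisturbed. The red carrier's long axis has turned 90.2° and it measures 60.6 × 120.3 mm. I'll check numerically that the lower carriers didn't slip under it.

Run:
```python
from h import *
for pos in ([.50,-.22,.36],[.60,-.12,.36]):
    try: env.move_ptp(pos,tp(np.pi/2,0)[1])
    except env.PlanningError as e: print(e); continue
    env.wait(.3); f,T=wrist(); hsv=cv2.cvtColor(f["frame"],cv2.COLOR_RGB2HSV)
    red=cv2.inRange(hsv,(0,110,40),(8,255,255))|cv2.inRange(hsv,(172,110,40),(180,255,255)); blue=cv2.inRange(hsv,(100,110,25),(128,255,255))
    pr=project(f,[.6155,-.252,.076],T,True)[0]
    n,l,st,ce=cv2.connectedComponentsWithStats(red)
    i=min((i for i in range(1,n) if st[i,4]>100),key=lambda i:np.linalg.norm(ce[i]-pr))
    w=backproj(f,np.argwhere(l==i)[:,::-1],.076,T,True)[:,:2]; r=cv2.minAreaRect((w*1000).astype(np.float32)); print('red',r)
    n,l2,st,ce2=cv2.connectedComponentsWithStats(blue|((l==i)*255).astype(np.uint8)); j=l2[l==i][0]
    m=(l2==j)&(blue>0); print('blue px',m.sum())
    c=np.r_[np.array(r[0])/1000,0]; a=np.radians(r[2]+(90 if r[1][0]<r[1][1] else 0)); N=Rz(a)
    cam=N.T@(T[:3,3]-c); print('cam in pile frame',cam.round(3))
    b=np.argwhere(m)[:,::-1]
    for z in (.046,.056,.066):
        q=(backproj(f,b,z,T,True)-c)@N; print(z,'x',np.percentile(q[:,0],[1,99]).round(4),'y',np.percentile(q[:,1],[1,99]).round(4))
print(env.get_state()["time"])
```

```text
red ((615.32470703125, -251.69442749023438), (61.833839416503906, 120.9426040649414), 81.68839263916016)
blue px 0
cam in pile frame [0.17  0.037 0.432]Traceback (most recent call last):
  File "<stdin>", line 17, in <module>
    return _quantile_unchecked(
        a, q, axis, out, overwrite_input, method, keepdims, weights)
    return _ureduce(a,
                    func=_quantile_ureduce_func,
    ...<5 lines>...
                    overwrite_input=overwrite_input,
                    method=method)
    r = func(a, **kwargs)
    result = _quantile(arr,
                       quantiles=q,
    ...<2 lines>...
                       out=out,
                       weights=wgt)
    slices_having_nans = np.isnan(arr[-1, ...])
                                  ~~~^^^^^^^^^
IndexError: index -1 is out of bounds for axis 0 with size 0
```

Run:
```python
from h import *
c=np.array([.6153,-.2518,0]); N=Rz(np.radians(81.7+90-180))
f,T=wrist(); hsv=cv2.cvtColor(f["frame"],cv2.COLOR_RGB2HSV)
# scan along pile x beyond the end facing the camera; colour at hypothetical positions on the vertical end plane
cam=N.T@(T[:3,3]-c); print(cam)
for y in (-.02,0,.02):
    P=np.array([c+N@[x,y,.046] for x in np.arange(.050,.082,.0015)])
    u=project(f,P,T,True); h=[hsv[int(round(b)),int(round(a))].tolist() for a,b in u]
    print(y,[(round(x,4),v) for x,v in zip(np.arange(.050,.082,.0015),h)])
# perfect stack: top edge (z .076,.066,.056 at x=.06) seen on plane z=.046 at
for z in (.076,.066,.056,.046): print(z, .06-(cam[0]-.06)*(z-.046)/(cam[2]-z))
```

```text
[-0.17001367 -0.03683234  0.43200156]
-0.02 [(np.float64(0.05), [64, 117, 161]), (np.float64(0.0515), [64, 117, 161]), (np.float64(0.053), [64, 124, 160]), (np.float64(0.0545), [67, 144, 163]), (np.float64(0.056), [63, 124, 160]), (np.float64(0.0575), [60, 110, 158]), (np.float64(0.059), [66, 140, 162]), (np.float64(0.0605), [56, 111, 156]), (np.float64(0.062), [66, 139, 162]), (np.float64(0.0635), [54, 112, 155]), (np.float64(0.065), [66, 142, 162]), (np.float64(0.0665), [66, 141, 163]), (np.float64(0.068), [55, 113, 156]), (np.float64(0.0695), [67, 143, 162]), (np.float64(0.071), [43, 111, 147]), (np.float64(0.0725), [43, 111, 147]), (np.float64(0.074), [3, 189, 188]), (np.float64(0.0755), [3, 189, 188]), (np.float64(0.077), [1, 191, 192]), (np.float64(0.0785), [0, 170, 193]), (np.float64(0.08), [179, 114, 192]), (np.float64(0.0815), [159, 13, 195])]
0 [(np.float64(0.05), [67, 142, 145]), (np.float64(0.0515), [67, 142, 145]), (np.float64(0.053), [67, 145, 163]), (np.float64(0.0545), [67, 145, 163]), (np.float64(0.056), [67, 146, 162]), (np.float64(0.0575), [67, 146, 164]), (np.floa
[... 801 characters left out ...]
[67, 145, 163]), (np.float64(0.059), [67, 147, 163]), (np.float64(0.0605), [66, 140, 162]), (np.float64(0.062), [66, 140, 162]), (np.float64(0.0635), [43, 113, 153]), (np.float64(0.065), [60, 114, 161]), (np.float64(0.0665), [36, 112, 160]), (np.float64(0.068), [40, 111, 161]), (np.float64(0.0695), [40, 111, 161]), (np.float64(0.071), [53, 111, 154]), (np.float64(0.0725), [23, 124, 144]), (np.float64(0.074), [7, 175, 179]), (np.float64(0.0755), [2, 188, 190]), (np.float64(0.077), [1, 193, 192]), (np.float64(0.0785), [0, 162, 191]), (np.float64(0.08), [178, 85, 189]), (np.float64(0.0815), [168, 20, 190])]
0.076 0.07938308925429335
0.066 0.07256899927115526
0.056 0.06611735938058455
0.046 0.06
```

Run:
```python
from h import *
c=np.array([.6153,-.2518,0]); N=Rz(np.radians(81.7-90))@Rz(np.pi/2*2) if 0 else Rz(np.radians(81.7+90))
f,T=wrist(); im=f["frame"]; cam=N.T@(T[:3,3]-c); print(cam)
g=np.arange(.046,.086,.001)
for ax in (0,1):
  s=np.sign(cam[ax]); half=(.06,.03)[ax]
  for o in ((-.018,.018) if ax==0 else (-.04,.04)):
    P=[]
    for x in g:
        v=[0,0,.046]; v[ax]=s*(x if ax==0 else x-.03); v[1-ax]=o; P.append(c+N@v)
    u=project(f,np.array(P),T,True).astype(np.float32)
    px=cv2.remap(im,u[:,:1],u[:,1:],cv2.INTER_LINEAR)[:,0]
    print(ax,o,' '.join(f"{(x if ax==0 else x-.03)*1000:.0f}:{','.join(map(str,p))}" for x,p in zip(g,px)))
  for z in (.076,.066,.056): print(z, half-(abs(cam[ax])-half)*(z-.046)/(cam[2]-z))
```

```text
[0.17011619 0.03685496 0.43180621]
0 -0.018 46:195,69,64 47:194,69,63 48:183,65,60 49:161,60,56 50:124,53,51 51:95,51,53 52:79,54,67 53:63,59,86 54:57,67,105 55:55,73,116 56:55,68,105 57:54,62,88 58:56,60,75 59:60,60,65 60:61,60,61 61:62,60,60 62:77,74,76 63:109,106,110 64:155,150,156 65:187,182,189 66:191,186,193 67:192,188,195 68:192,188,194 69:192,188,194 70:192,188,194 71:192,188,194 72:192,187,194 73:192,187,194 74:193,188,195 75:192,188,194 76:192,187,194 77:192,187,194 78:192,187,194 79:192,188,194 80:192,187,194 81:192,187,194 82:192,187,194 83:192,187,194 84:191,187,194 85:192,187,194
0 0.018 46:197,70,64 47:197,71,66 48:188,67,62 49:168,60,55 50:125,52,50 51:91,48,50 52:74,53,68 53:58,60,88 54:53,66,104 55:54,71,115 56:51,64,101 57:50,59,85 58:53,58,73 59:56,58,62 60:58,58,58 61:59,59,58 62:70,69,69 63:101,98,101 64:145,141,146 65:178,174,180 66:188,184,190 67:190,185,192 68:190,185,192 69:190,185,192 70:190,185,192 71:190,185,192 72:189,185,192 73:189,185,192 74:189,185,191 75:189,185,191 76:190,185,192 77:190,185,192 78:189,185,192 79:189,185,192 80:189,185,192 81:190,186
[... 670 characters left out ...]
53:193,188,196 54:194,189,197 55:194,189,196
1 0.04 16:127,144,89 17:122,149,89 18:123,139,86 19:120,141,87 20:135,131,83 21:156,123,80 22:179,97,72 23:193,75,65 24:196,70,63 25:197,70,63 26:197,69,63 27:194,68,63 28:181,65,60 29:148,60,56 30:99,56,53 31:68,57,57 32:75,73,75 33:115,111,117 34:159,154,161 35:182,177,184 36:190,185,192 37:190,186,192 38:189,185,192 39:189,184,191 40:189,184,192 41:189,185,192 42:189,185,192 43:189,184,192 44:189,184,192 45:189,184,192 46:189,184,191 47:189,185,191 48:188,184,191 49:188,183,191 50:189,185,192 51:190,185,192 52:190,186,193 53:191,186,193 54:190,185,192 55:189,184,191
0.076 0.02942202053432732
0.066 0.029625213792452643
0.056 0.029817593325305744
```

The edges match a square stack to about 2 mm: red edge at 50, blue down to 58, pad edge at 64 mm. The arm is clear of everything, so I'm handing in.

Run:
```python
from h import *
print(env.get_state()["time"]); print(workorder.job_done())
```

```text
40.5917
the job is handed in; nothing more can be done
None
```

The job is handed in at 40.6 s (verdict not shown): the red carrier lies face up and square on the pile, to about 2 mm by the camera, and the table is turned a quarter turn anticlockwise with the pile in front of the scanner, reading 90.2° by the red carrier's turn.

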